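# Shift the flaking mill into third gear and start it

### The arm

A 6-joint arm with a two-finger parallel gripper is mounted at the origin on a cart in front of the work surface, level with it; the furniture and walls round the work are solid. World frame = base frame: x ahead of the robot, y to its left, z up, the work surface at z = 0. Lengths are in mm, angles in rad, forces in N, time in s.
With the tool pointing down it reaches from about 275 to 875 mm from the base axis. Payload 12.5 kg.
Tool frame: the origin (TCP) lies midway between the tips of the shut fingers; the grasp point (between the pads) lies 19 mm behind it; z points along the fingers, y is the line along which they close (so a half turn about z gives the same grasp; the last joint's range is limited). The gripper opens to 85 mm and grips with 20 to 120 N. Pads are 22 mm wide; open, the fingers measure 114 mm over their backs; the gripper's body (76 mm by 85 mm) begins 54 mm behind the grasp point. The pads swing forward as they close: fully open they stand 13 mm farther back than shut.
Start: joints at [-1.234, 0.351, 1.652, -0, 1.139, -0.085], TCP at [225.189, -501.771, 231.29] pointing down, gripper open.
Joint ranges: [-2.75, 2.75], [-0.79, 2.1], [0.01, 2.65], [-1.57, 4.71], [0.07, 3.14], [-2.87, 2.87]. Speed limits (rad/s): [2.22, 2.22, 2.79, 3.14, 3.14, 3.14].

### API

Orientations are given as a unit quaternion [w, x, y, z].
In Python, from station import * gives the robot as it stands.
- The arm moves only by the tool apply_moves, never from a script. Its argument "plan" is a list of rows, each a list of 2 entries, a list of its own where there are three numbers: the shift along the tool's x, y, z normalised to -1 to 1, where 1 is 0.75 m, then the turn about the tool's z normalised to -1 to 1, where 1 is 90 degrees. In form: [[[dx, dy, dz], yaw], ...]. A call has 1 to 5 rows; each row is the pose to reach, as a shift and turn from the pose commanded when the call began, along the tool's axes at that moment; what a row does not reach only later rows make up. A row lasts 1/12 s, in which the tool goes at most 41.7 mm and 7.16 degrees, less where a joint would pass 70% of its speed; a pose out of reach is approached as far as the arm can. A call with a number of a shift or a turn outside -1 to 1 is refused whole. A call with a gripper value outside its range is refused whole. "gripper" is the gripper command: -1 is fully open, 1 is shut, values between are in proportion, set as the call begins (left out, the last holds). The fingers move at their own pace and stop on an object; "newtons" is the grip in N (left out, the last holds). Time passes only in rows, so rows that repeat a pose let the fingers close. It gives the time, the measured TCP pose, the force, the opening and the grip force at its end, in the units of the state.
- get_state(): the state, without advancing time (a new reading comes with each control period).
- grab_frame(name): name is "side" or "top" or "wrist"; returns the picture (384x512x3 uint8, red, green, blue); there is no depth.
- calibration(name): a dict with "fx", "fy", "cx", "cy" (pixels), "R" (3x3) and "t" (3): a world point X has camera coordinates R X + t; the wrist camera has in their place "tool_from_camera" (4x4, takes a point from camera to tool coordinates, whose origin is the TCP and whose axes are the flange's). Camera axes: x right, y down, z forward; pixel columns grow to the right and rows downward; lengths in mm; the calibration is good to about 2 mm. The wrist camera is an equidistant fisheye: a pixel r from the principal point sees the ray r / f radians off the axis. A picture is of the moment at which its call begins: read the wrist's pose just before it. calibration takes no time and is no camera call.
- job_done(): hands the job in; it is judged then, once.
Trained networks look in the newest picture that a camera, given by its name, has taken for a name from the list of things; names that differ only in an ending like _2 or _b are one class to them, and where a whole thing is asked for, a point or a joint stands for the part that bears it (a point fixed in the world has none). Each returns a list of dicts, best first, with "conf" (0 to 1); they miss things now and then, are a little off and sometimes report something else, mostly with a low value. They report only what shows in the picture. A call takes as long as a camera call.
- search_frame(camera, name): "xyz" ([x, y, z] in mm, in world coordinates, good to about 4 mm: the middle of the surface that is visible of it).
- tip_of(camera, name): "xyz" ([x, y, z] in mm, in world coordinates, good to about 4 mm: a listed point, or the origin of a listed thing).
The state is a dict: "t": time; "qpos": joint angles; "qd": joint speeds; "effort": joint torques, N m; "position": TCP position; "ee_rot": TCP orientation; "contact_force": force on the tool from outside, world axes, zero at the start; "moment": the same for the moment, N m; "width": finger opening in mm; "finger_force": force on a finger pad.
Only numpy, scipy, OpenCV 4.12 (cv2) and the standard library are available. Lean on these libraries where they do the work, as an engineer would, in place of code of your own. Each camera call takes 0.05 s, during which the arm holds its last target. There are 200 camera calls.

### The job

The counter-top grain flaking mill was left somewhere in the left-hand column of its gear gate. Push its gear lever with the fingers, without gripping it, across the gate and then forward, away from you, fully home in third gear (the far right slot), keeping out of reverse (the near right slot). Only then press the mill's small flat start button all the way down and let it go; do not press the mushroom-headed stop button, and leave the loose things on the counter where they are.

Things in the scene. Friction and masses are not known exactly. Their poses are not given: they have to be found in the camera images.
- mill: counter-top grain flaking mill, fixed, about 480 x 460 x 300 mm. Origin on the counter; x backwards (away from the robot), y its left, z up; turned up to 0.2 rad. In its frame, mm: gearbox 160 x 150, top z 121, centred at (-130, 0), gate plate on it (top z 128); switch box 150 x 72, top z 126, at (-130, 112); round hopper 170 across at (180, 0), rim z 300; motor to its right; bowl in a tray to its left
- selector (a joint): sideways place of the gear lever in m: 0 in the gate's left column (mill y +30 mm), 0.060 in the right one (y -30 mm); about 3 N of friction, stays where left. The steel gate guides the lever: it changes column only in the cross channel, gear_lever near 0 (free within 0.04 rad; rounded corners lead it in from about 0.07 rad)
- gear_lever (a joint): swing of the lever in rad about a sideways axis 40 mm above the counter: 0 upright (cross channel), + leans away from the robot; stops at -0.3 and 0.3. About 2 N at the grip, no spring, stays where left. Left column: + first gear, - second. Right column: +0.3 (far right) third gear, - (near right) reverse. Starts anywhere in the left column
- lever_grip (a point): centre of the lever's upright black grip: round plastic handle 33 mm across and 60 mm tall (30 mm above and below this point) on a 12 mm steel stem, 185 mm above the swing axis; z points up along the lever, x away from the robot as in the mill's frame. Its left, right, near and far sides are gear_lever_c1, c2, c3, c4
- neutral_left (a point): where the grip's centre is in neutral, left column: 130 mm in front of the mill's origin, y +30 mm, 225 mm high
- neutral_right (a point): where the grip's centre is in neutral, right column: y -30 mm
- third_home (a point): where the grip's centre is when the lever is fully home in third gear: 55 mm behind neutral_right and 8 mm lower
- start_button (a joint): travel of the start button, 0 up to 0.006 m fully down; springs back, about 5 N fully down
- start_button_top (a point): centre of the top of the start button: small flat round button, 26 mm across, in a 42 mm black collar, the nearer of the two buttons on the switch box at the gearbox's left; pressed straight down; its top is 144 mm above the counter, 6 mm above its collar
- stop_button (a joint): travel of the stop button, 0 up to 0.005 m down: not to be pressed
- stop_button_top (a point): centre of the top of the stop button: mushroom head 38 mm across, 70 mm behind the start button, top 160 mm above the counter: leave it alone
- tape_roll_2: roll of tape lying flat, 86 mm across, 24 mm tall, on the counter to the right of the gearbox; origin under its centre: leave it
- treat_tin: shut tin box, 72 x 107 x 60 mm, on the counter right of the mill; origin under its centre: leave it
- coin_roll_1: standing paper roll of coins, 20 mm across, 41 mm tall, at the right beside the till; origin under its centre: leave it
- coin_roll_2: standing paper roll of coins, 24 mm across, 53 mm tall, at the right beside the till; origin under its centre: leave it
- stapler: desk stapler, 147 x 40 x 42 mm, at the right near the counter's front edge; origin under its centre: leave it
- pen_blue: ball pen, 142 x 11 x 13 mm, lying on the counter in front of the tin; origin under its middle: leave it

How it is judged (in metres and radians):
On the way, in this order (a step that is already met when the one before it is completed fails the run):
1. the lever is fully home in third gear (value of joint gear_lever above 0.25 rad and value of joint selector above 0.052 m), for 0.3 s.
2. the start button is pressed all the way down with the lever in third (all of step 1 and value of joint start_button above 0.0045 m), for 0.05 s.
At the end, for the whole second after the job is handed in: The lever rests in third gear (gear_lever above 0.25 rad, selector above 0.052 m), the start button has been pressed at least 4.5 mm and is up again (below 2 mm), and every bystander is within 30 mm of where it stood (all of step 1 and value of joint start_button below 0.002 m and velocity of joint gear_lever below 0.05 rad/s and distance of each of tape_roll_2, treat_tin, coin_roll_1, coin_roll_2, stapler, pen_blue from where it was at the start of the episode below 0.03 m); the robot touches nothing.
It fails at once if the start button is pressed while the lever is not in third gear (not (value of joint gear_lever above 0.25 rad and value of joint selector above 0.052 m) and value of joint start_button above 0.003 m).
It fails at once if the stop button is pressed (value of joint stop_button above 0.0025 m).
It fails at once if the lever enters reverse (right column, swung back more than 0.15 rad) (value of joint selector above 0.03 m and value of joint gear_lever below -0.15 rad).
It fails at once if the lever's grip is pinched: fingers press on two opposite sides of it at once (contact force between each of gear_lever_c1, gear_lever_c2 and the fingers above 2 N or contact force between each of gear_lever_c3, gear_lever_c4 and the fingers above 2 N).
It fails at once if a bystander is lifted, carried or pushed more than 30 mm (distance of any of tape_roll_2, treat_tin, coin_roll_1, coin_roll_2, stapler, pen_blue from where it was at the start of the episode above 0.03 m).
It also fails if it takes over 59 s, if anything falls off the work surface, if the arm or the gripper's body presses on something with over 40 N, if the wrist force passes 120 N, or if a joint passes its speed limit or range.

## Working session

There is one attempt and no reset: what is moved stays moved. The work goes in short steps, Python scripts to look and compute and a tool call to move; the robot and the scene stay as the last step left them, time stands still between calls to the robot, and variables do not carry over. Pictures are saved under pics/ and viewed, at most 10 in all, crops included, and the job is handed in when it is done.

Besides the shell and the picture viewer there is one more tool, called after "Call:" as name(argument=value, ...), one argument or row to a line, values as JSON. apply_moves: Moves the arm, as the interface text tells. Its arguments: {"type":"object","properties":{"plan":{"type":"array","items":{"type":"array"}},"gripper":{"type":"number"},"newtons":{"type":"number"}},"required":["plan"]}

```bash
mkdir -p pics; python3 - <<'E'
from station import *
import cv2,numpy as np
s=get_state();print(s['t'],s['position'],s['ee_rot'],s['width'])
fs=[]
for c in("side","top"):
    fs.append(grab_frame(c))
    for n in("lever_grip","neutral_left","neutral_right","third_home","start_button_top","stop_button_top","mill"):
        try:
            r=tip_of(c,n);print(c,n,[(np.round(d['xyz'],0).tolist(),round(d['conf'],2)) for d in r[:2]])
        except Exception as e: print(c,n,e)
cv2.imwrite("pics/a.png",cv2.resize(np.hstack(fs)[:,:,::-1],(800,300)))
print(get_state()['t'])
E
```

```text
0.0 [ 225.10955645 -501.47656235  230.74893354] [-5.73647844e-04  9.77842417e-01  2.09341525e-01 -6.29145981e-05] 85.57589514728745
side lever_grip [([688.0, 193.0, -1.0], 0.67), ([644.0, -114.0, 1.0], 0.6)]
side neutral_left [([552.0, 196.0, 226.0], 0.62)]
side neutral_right [([564.0, 138.0, 229.0], 0.92)]
side third_home [([619.0, 146.0, 216.0], 0.86), ([428.0, -126.0, -1.0], 0.66)]
side start_button_top [([503.0, 273.0, 150.0], 0.44)]
side stop_button_top [([619.0, 147.0, 216.0], 0.71)]
side mill [([688.0, 191.0, 2.0], 0.8)]
top lever_grip [([593.0, 201.0, 222.0], 0.47)]
top neutral_left [([554.0, 197.0, 225.0], 0.74), ([620.0, 146.0, 216.0], 0.4)]
top neutral_right [([562.0, 137.0, 223.0], 0.78)]
top third_home [([617.0, 146.0, 218.0], 0.96)]
top start_button_top [([504.0, 273.0, 148.0], 0.52)]
top stop_button_top [([574.0, 284.0, 159.0], 0.6)]
top mill [([432.0, -130.0, -6.0], 0.7)]
0.8
```

View pics/a.png

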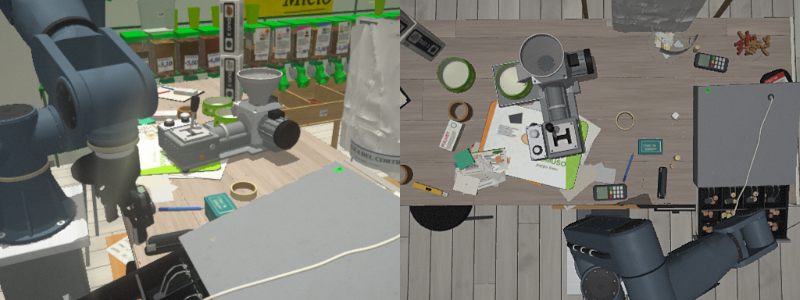

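The gate is turned by about 0.16 rad, and the lever looks to be at about +0.22 rad in first. I'll raise and align the tool, then go for a closer look.

Call:
apply_moves(
  plan=[
    [[0,0,-0.13],0.167],
    [[0,0,-0.13],0.167],
    [[0,0,-0.13],0.167],
    [[0,0,-0.13],0.167],
  ],
  gripper=1,
)

```text
t: 1.13
position: [225.7, -503.0, 333.1]
ee_rot: [0.003, 0.997, 0.079, 0.001]
contact_force: [1.5, -0.4, 0.3]
width: 38.6
finger_force: 0.0
```

Call:
apply_moves(
  plan=[
    [[0.035,-0.042,0],0],
    [[0.07,-0.084,0],0],
    [[0.105,-0.126,0],0],
    [[0.14,-0.168,0],0],
    [[0.175,-0.21,0],0],
  ],
)

```text
t: 1.55
position: [330.0, -323.4, 327.8]
ee_rot: [-0.001, 0.997, 0.08, -0.0]
contact_force: [0.8, 0.4, 0.1]
width: -0.2
finger_force: 0.0
```

Call:
apply_moves(
  plan=[
    [[0.035,-0.042,0],0],
    [[0.07,-0.084,0],0],
    [[0.105,-0.126,0],0],
    [[0.14,-0.168,0],0],
    [[0.175,-0.21,0],0],
  ],
)

```text
t: 1.97
position: [434.6, -147.0, 328.0]
ee_rot: [-0.0, 0.997, 0.08, -0.0]
contact_force: [0.2, -0.1, 1.3]
width: 0.1
finger_force: 0.0
```

Call:
apply_moves(
  plan=[
    [[0.035,-0.042,0],0],
    [[0.07,-0.084,0],0],
    [[0.105,-0.126,0],0],
    [[0.14,-0.168,0],0],
    [[0.175,-0.21,0],0],
  ],
)

```text
t: 2.38
position: [539.2, 29.4, 327.8]
ee_rot: [-0.0, 0.997, 0.08, -0.001]
contact_force: [0.2, -0.5, -0.0]
width: 0.3
finger_force: 0.0
```

```bash
python3 - <<'E'
from station import *
import cv2,numpy as np
s=get_state();print(s['t'],s['position'],s['ee_rot'],s['width'])
fs=[]
for c in("top","wrist"):
    fs.append(grab_frame(c))
    for n in("lever_grip","neutral_left","neutral_right","third_home","start_button_top","stop_button_top","mill"):
        r=tip_of(c,n);print(c,n,[(np.round(d['xyz'],0).tolist(),round(d['conf'],2)) for d in r[:2]])
t=cv2.resize(fs[0][130:230,150:280],None,fx=3,fy=3)
t=cv2.resize(t,(390,300))
cv2.imwrite("pics/b.png",np.hstack([t,cv2.resize(fs[1],(400,300))])[:,:,::-1])
print(get_state()['t'])
E
```

```text
2.3833 [539.24792597  29.39273179 327.78936704] [-4.90708316e-05  9.96781760e-01  8.01608149e-02 -6.03363770e-04] 0.30208765824742767
top lever_grip [([690.0, 194.0, -3.0], 0.59), ([592.0, 201.0, 221.0], 0.53)]
top neutral_left [([556.0, 196.0, 226.0], 0.88)]
top neutral_right [([562.0, 137.0, 221.0], 0.95)]
top third_home [([621.0, 147.0, 218.0], 0.95), ([503.0, 273.0, 151.0], 0.56)]
top start_button_top [([505.0, 275.0, 150.0], 0.54)]
top stop_button_top [([576.0, 283.0, 157.0], 0.53), ([521.0, -223.0, -1.0], 0.32)]
top mill [([689.0, 190.0, 1.0], 0.76)]
wrist lever_grip [([590.0, 203.0, 220.0], 0.79)]
wrist neutral_left [([547.0, 195.0, 224.0], 0.89)]
wrist neutral_right [([564.0, 136.0, 218.0], 0.65)]
wrist third_home [([616.0, 144.0, 218.0], 0.72)]
wrist start_button_top [([503.0, 270.0, 148.0], 0.8)]
wrist stop_button_top [([572.0, 282.0, 162.0], 0.77)]
wrist mill [([685.0, 186.0, -4.0], 0.57)]
3.1833
```

View pics/b.png

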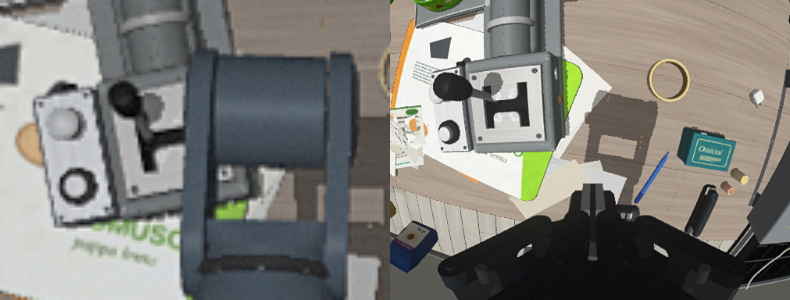

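Wrist view (right half): black grip at about px (453,88), leaning to the far left of the gate; start button at (448,135), stop above it. This agrees with the networks. I'll go behind the grip and descend.

Call:
apply_moves(
  plan=[
    [[0.034,-0.043,0],0],
    [[0.068,-0.086,0],0],
    [[0.102,-0.13,0],0],
    [[0.136,-0.173,0],0],
    [[0.171,-0.216,0],0],
  ],
)

```text
t: 3.6
position: [640.4, 209.5, 328.9]
ee_rot: [-0.0, 0.997, 0.08, 0.0]
contact_force: [-0.1, -0.6, 0.7]
width: 0.1
finger_force: 0.0
```

Call:
apply_moves(
  plan=[
    [[0,0,0.04],0],
    [[0,0,0.08],0],
    [[0,0,0.12],0],
    [[0,0,0.16],0],
    [[0,0,0.164],0],
  ],
)

```text
t: 4.02
position: [637.5, 207.0, 199.9]
ee_rot: [0.001, 0.997, 0.08, -0.004]
contact_force: [-0.6, -0.1, -1.0]
width: 0.2
finger_force: 0.0
```

```bash
cat > h.py <<'E'
from station import *
import cv2,numpy as np
def uv(p): return [round(.987*p[0]+.16*p[1],1),round(.16*p[0]-.987*p[1],1),round(p[2],1)]
def look(c,names,f=None,crop=None):
    s=get_state();print(round(s['t'],2),'tcp',uv(s['position']),np.round(s['contact_force'],1))
    im=grab_frame(c)
    for n in names:
        print(c,n,[(uv(d['xyz']),round(d['conf'],2)) for d in tip_of(c,n)[:2]])
    if f:
        if crop: im=im[crop[0]:crop[1],crop[2]:crop[3]]
        k=min(800/im.shape[1],600/im.shape[0]);cv2.imwrite(f,cv2.resize(im,None,fx=k,fy=k)[:,:,::-1])
E
python3 -c "
from h import *
look('wrist',['lever_grip'],'pics/c.png')
look('side',['lever_grip'])"
```

```text
4.02 tcp [np.float64(662.3), np.float64(-102.4), np.float64(199.9)] [-0.6 -0.1 -1. ]
wrist lever_grip [([614.9, -105.4, 220.5], 0.72), ([375.4, 387.8, -1.0], 0.48)]
4.12 tcp [np.float64(664.5), np.float64(-102.5), np.float64(205.5)] [ 0.7 -0.7  1. ]
side lever_grip [([612.6, -105.0, 221.1], 0.59)]
```

View pics/c.png

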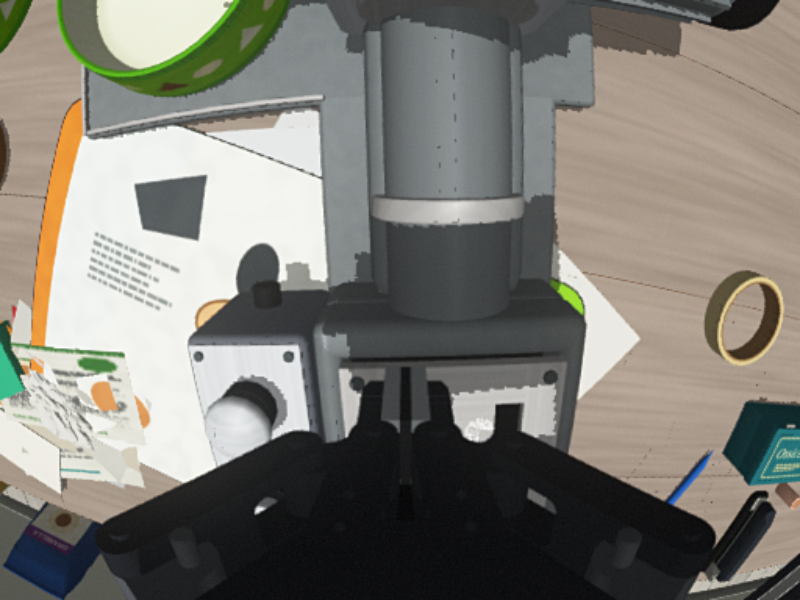

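The picture shows the fingers just beyond the grip, over the left column; stop head at (240,425) is well clear. I'll pull it toward neutral.

Call:
apply_moves(
  plan=[
    [[-0.017,0,0],0],
    [[-0.034,0,0],0],
    [[-0.05,0,0],0],
    [[-0.06,0,0],0],
    [[-0.07,0,0],0],
  ],
)

```text
t: 4.63
position: [589.6, 199.6, 210.0]
ee_rot: [-0.001, 0.997, 0.08, 0.004]
contact_force: [2.0, 0.5, 1.1]
width: -0.3
finger_force: 0.0
```

```bash
python3 -c "
from h import *
look('wrist',['lever_grip'])
look('side',['lever_grip'])
look('top',['lever_grip'])"
```

```text
4.63 tcp [np.float64(613.9), np.float64(-102.6), np.float64(210.0)] [2.  0.5 1.1]
wrist lever_grip [([587.6, -103.4, 223.5], 0.56)]
4.73 tcp [np.float64(612.6), np.float64(-102.6), np.float64(208.3)] [2.3 0.  0.3]
side lever_grip [([583.9, -103.3, 225.3], 0.89)]
4.83 tcp [np.float64(612.9), np.float64(-102.5), np.float64(207.0)] [ 1.1 -1.1  0.7]
top lever_grip [([585.5, -100.9, 223.8], 0.61)]
```

Call:
apply_moves(
  plan=[
    [[-0.006,0,0],0],
    [[-0.011,0,0],0],
    [[-0.011,0,0],0],
    [[-0.011,0,0],0],
  ],
)

```text
t: 5.27
position: [579.5, 197.9, 205.7]
ee_rot: [0.0, 0.997, 0.08, -0.0]
contact_force: [1.6, 0.0, 0.7]
width: 0.3
finger_force: 0.0
```

```bash
python3 -c "
from h import *
look('side',['lever_grip','neutral_left'])
look('top',['lever_grip'])"
```

```text
5.27 tcp [np.float64(603.7), np.float64(-102.6), np.float64(205.7)] [1.6 0.  0.7]
side lever_grip [([575.6, -104.8, 225.4], 0.7)]
side neutral_left [([542.1, -191.2, 147.3], 0.72), ([577.9, -103.6, 222.6], 0.62)]
5.42 tcp [np.float64(603.9), np.float64(-102.6), np.float64(205.7)] [ 0.1  0.9 -1.3]
top lever_grip [([578.5, -103.6, 224.4], 0.49)]
```

Neutral reached. Go around the far side to its left, same height.

Call:
apply_moves(
  plan=[
    [[0.05,0,0],0],
    [[0.05,-0.045,0],0],
    [[0.05,-0.09,0],0],
    [[0.01,-0.09,0],0],
    [[-0.036,-0.09,0],0],
  ],
)

```text
t: 5.93
position: [542.0, 261.6, 204.6]
ee_rot: [0.0, 0.997, 0.08, -0.0]
contact_force: [0.1, 0.2, 0.0]
width: 0.1
finger_force: 0.0
```

Call:
apply_moves(
  plan=[
    [[0,0.01,0],0],
    [[0,0.02,0],0],
    [[0,0.03,0],0],
    [[0,0.04,0],0],
    [[0,0.05,0],0],
  ],
)

```text
t: 6.35
position: [549.4, 222.7, 206.2]
ee_rot: [-0.0, 0.997, 0.079, 0.0]
contact_force: [-2.6, 4.5, 4.0]
width: 0.2
finger_force: 0.0
```

```bash
python3 -c "
from h import *
look('side',['lever_grip'])
look('wrist',['lever_grip'])
look('top',['lever_grip'])"
```

```text
6.35 tcp [np.float64(577.9), np.float64(-131.9), np.float64(206.2)] [-2.6  4.5  4. ]
side lever_grip [([574.0, -85.4, 224.6], 0.53), ([540.5, -185.9, 151.8], 0.43)]
6.45 tcp [np.float64(577.7), np.float64(-131.3), np.float64(206.0)] [-0.7  0.8  1.8]
wrist lever_grip [([576.4, -83.8, 225.6], 0.82)]
6.55 tcp [np.float64(577.4), np.float64(-132.1), np.float64(205.8)] [0.2 1.  1. ]
top lever_grip [([576.1, -80.3, 223.8], 0.63)]
```

It's crossing; the offset from TCP to grip is about 48 mm. Continue.

Call:
apply_moves(
  plan=[
    [[0,0.012,0],0],
    [[0,0.024,0],0],
    [[0,0.036,0],0],
    [[0,0.045,0],0],
    [[0,0.05,0],0],
  ],
)

```text
t: 7.07
position: [554.6, 185.0, 205.9]
ee_rot: [0.0, 0.997, 0.079, 0.0]
contact_force: [0.6, 3.1, 1.9]
width: -0.3
finger_force: 0.0
```

```bash
python3 -c "
from h import *
look('side',['lever_grip'])
look('wrist',['lever_grip'],'pics/d.png')
look('top',['lever_grip'])"
```

```text
7.07 tcp [np.float64(577.0), np.float64(-93.9), np.float64(205.9)] [0.6 3.1 1.9]
side lever_grip [([572.5, -49.5, 224.6], 0.88), ([613.3, -189.3, 159.9], 0.31)]
7.17 tcp [np.float64(577.0), np.float64(-94.2), np.float64(205.8)] [0.3 1.4 1.8]
wrist lever_grip [([575.3, -45.9, 221.5], 0.63), ([403.3, 190.7, -3.9], 0.19)]
7.27 tcp [np.float64(577.0), np.float64(-94.8), np.float64(205.8)] [0.4 1.7 1. ]
top lever_grip [([578.7, -41.8, 225.9], 0.43), ([616.6, 215.8, 0.3], 0.26)]
```

View pics/d.png

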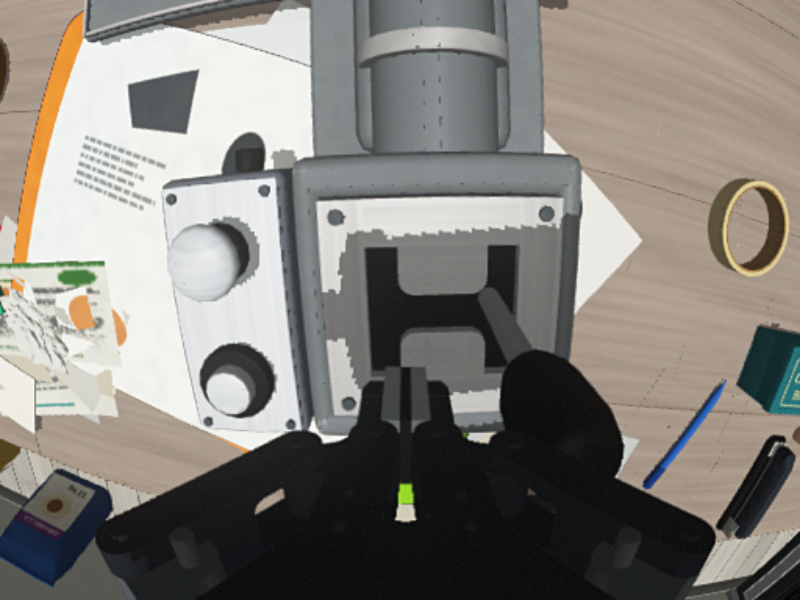

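The stem has reached the right column (px ~495,295) but isn't quite centred in it; I'll nudge it a little further.

Call:
apply_moves(
  plan=[
    [[0,0.004,0],0],
    [[0,0.006,0],0],
    [[0,0.008,0],0],
    [[0,0.008,0],0],
  ],
)

```text
t: 7.7
position: [555.3, 180.4, 205.9]
ee_rot: [-0.0, 0.997, 0.08, 0.0]
contact_force: [-0.4, 4.1, 2.2]
width: -0.2
finger_force: 0.0
```

Call:
apply_moves(
  plan=[
    [[0,0.003,0],0],
    [[0,0.005,0],0],
    [[0,0.005,0],0],
  ],
)

```text
t: 7.95
position: [555.8, 177.9, 206.0]
ee_rot: [-0.001, 0.997, 0.08, 0.0]
contact_force: [-2.4, 12.6, 2.6]
width: 0.0
finger_force: 0.2
```

```bash
python3 -c "
from h import *
look('side',['lever_grip'])
look('wrist',['lever_grip'])
look('top',['lever_grip'])"
```

```text
7.95 tcp [np.float64(577.0), np.float64(-86.7), np.float64(206.0)] [-2.4 12.6  2.6]
side lever_grip [([573.7, -44.8, 225.2], 0.77), ([616.0, -185.1, 158.8], 0.28)]
8.05 tcp [np.float64(577.0), np.float64(-86.7), np.float64(206.0)] [-2.5 12.6  2.9]
wrist lever_grip [([576.5, -43.9, 222.2], 0.62)]
8.15 tcp [np.float64(577.0), np.float64(-86.7), np.float64(206.0)] [-1.7 12.6  3.5]
top lever_grip [([579.6, -42.8, 224.2], 0.4)]
```

Felt the end stop (12.6 N), so it's fully in the right column. Going round to the near side.

Call:
apply_moves(
  plan=[
    [[0,-0.04,0],0],
    [[-0.045,-0.04,0],0],
    [[-0.09,-0.04,0],0],
    [[-0.09,0.008,0],0],
    [[-0.09,0.057,0],0],
  ],
)

```text
t: 8.67
position: [494.4, 123.7, 205.7]
ee_rot: [0.0, 0.997, 0.082, -0.0]
contact_force: [2.1, -0.1, 0.4]
width: 0.5
finger_force: 0.0
```

Call:
apply_moves(
  plan=[
    [[0.02,0,0],0],
    [[0.04,0,0],0],
    [[0.06,0,0],0],
    [[0.075,0,0],0],
    [[0.09,0,0],0],
  ],
)

```text
t: 9.08
position: [562.8, 133.9, 205.4]
ee_rot: [0.0, 0.997, 0.08, -0.001]
contact_force: [-2.7, -0.6, 0.1]
width: -0.1
finger_force: 1.2
```

```bash
python3 -c "
from h import *
look('side',['lever_grip'])
look('wrist',['lever_grip'])
look('top',['lever_grip'])"
```

```text
9.08 tcp [np.float64(576.9), np.float64(-42.1), np.float64(205.4)] [-2.7 -0.6  0.1]
side lever_grip [([604.7, -44.1, 224.9], 0.78)]
9.18 tcp [np.float64(577.4), np.float64(-42.2), np.float64(205.2)] [-0.6 -0.5 -0.4]
wrist lever_grip [([605.2, -45.5, 221.8], 0.72), ([615.7, 212.4, -0.9], 0.33)]
9.28 tcp [np.float64(576.3), np.float64(-42.4), np.float64(205.3)] [-0.4  0.4  0.5]
top lever_grip [([581.7, -105.6, 223.7], 0.58), ([613.0, -185.0, 158.8], 0.36)]
```

Call:
apply_moves(
  plan=[
    [[0.012,0,0],0],
    [[0.024,0,0],0],
    [[0.032,0,0],0],
    [[0.036,0,0],0],
    [[0.036,0,0],0],
  ],
)

```text
t: 9.8
position: [590.0, 138.8, 205.6]
ee_rot: [0.0, 0.997, 0.08, 0.0]
contact_force: [-0.8, 0.9, 0.3]
width: -0.2
finger_force: 0.4
```

Call:
apply_moves(
  plan=[
    [[0.004,0,0],0],
    [[0.007,0,0],0],
    [[0.007,0,0],0],
  ],
)

```text
t: 10.05
position: [593.2, 139.4, 205.2]
ee_rot: [0.0, 0.997, 0.08, -0.002]
contact_force: [-9.9, -0.9, 1.5]
width: -0.1
finger_force: 4.8
```

```bash
python3 -c "
from h import *
look('side',['lever_grip'])
look('wrist',['lever_grip'])"
```

```text
10.05 tcp [np.float64(607.8), np.float64(-42.6), np.float64(205.2)] [-9.9 -0.9  1.5]
side lever_grip [([633.9, -47.0, 217.9], 0.72), ([539.4, -188.8, 149.6], 0.35)]
10.15 tcp [np.float64(607.7), np.float64(-42.6), np.float64(205.3)] [-9.5 -1.8  0.8]
wrist lever_grip [([635.5, -44.7, 216.2], 0.56), ([304.0, 334.4, 1.3], 0.46)]
```

Third gear is fully home (grip at u≈634, stop felt at 10 N). Back off and go over the start button.

Call:
apply_moves(
  plan=[
    [[-0.045,0,0],0],
    [[-0.09,0,0],0],
    [[-0.09,-0.055,0],0],
    [[-0.09,-0.11,0],0],
    [[-0.09,-0.165,0],0],
  ],
)

```text
t: 10.67
position: [508.1, 252.1, 206.6]
ee_rot: [-0.0, 0.997, 0.079, 0.001]
contact_force: [1.6, 0.0, -0.6]
width: -0.1
finger_force: 0.0
```

Call:
apply_moves(
  plan=[
    [[0,-0.029,0],0],
    [[0,-0.029,0.03],0],
    [[0,-0.029,0.06],0],
    [[0,-0.029,0.06],0],
  ],
)

```text
t: 11.0
position: [503.2, 272.3, 157.4]
ee_rot: [0.001, 0.997, 0.08, -0.002]
contact_force: [-0.3, -0.1, -1.1]
width: -0.2
finger_force: 0.0
```

```bash
python3 -c "
from h import *
look('top',['start_button_top','lever_grip'])
look('side',['start_button_top','stop_button_top','lever_grip'],'pics/e.png',(120,240,180,350))"
```

```text
11.0 tcp [np.float64(540.2), np.float64(-188.2), np.float64(157.4)] [-0.3 -0.1 -1.1]
top start_button_top []
top lever_grip [([616.0, 218.6, -0.9], 0.72), ([709.6, -79.1, 0.1], 0.61)]
11.15 tcp [np.float64(542.5), np.float64(-188.1), np.float64(161.9)] [0.  0.6 0.6]
side start_button_top [([539.0, -189.9, 148.5], 0.5)]
side stop_button_top [([634.8, -45.2, 212.1], 0.66), ([613.7, -187.9, 160.4], 0.54)]
side lever_grip [([631.5, -44.7, 220.5], 0.56)]
```

View pics/e.png

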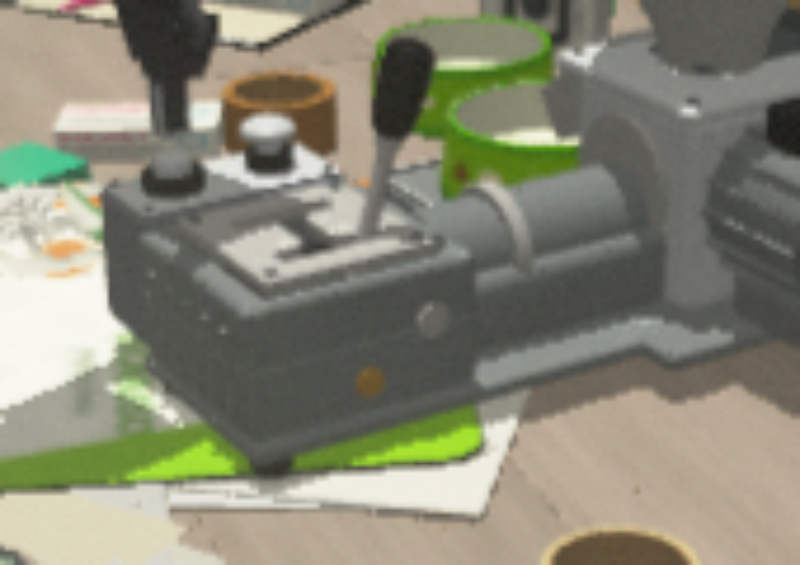

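The fingers (px ~170,120) are directly above the start button (172,160), and the lever is in the far right slot (375,200). Press.

Call:
apply_moves(
  plan=[
    [[0,0,0.01],0],
    [[0,0,0.02],0],
    [[0,0,0.025],0],
    [[0,0,0.029],0],
    [[0,0,0.03],0],
  ],
)

```text
t: 11.77
position: [505.4, 272.6, 141.5]
ee_rot: [-0.0, 0.997, 0.08, 0.001]
contact_force: [-14.0, -6.6, 44.8]
width: 0.1
finger_force: 22.2
```

Call:
apply_moves(
  plan=[
    [[0,0,0.001],0],
    [[0,0,0.002],0],
    [[0,0,0.002],0],
  ],
)

```text
t: 12.02
position: [505.4, 272.7, 141.4]
ee_rot: [-0.0, 0.997, 0.08, 0.001]
contact_force: [-17.3, -8.7, 52.2]
width: -0.0
finger_force: 25.9
```

```bash
python3 -c "
from h import *
look('wrist',['start_button_top','stop_button_top'])
look('side',['start_button_top'],'pics/f.png',(135,195,180,260))
s=get_state();print(s['moment'],s['position'])"
```

```text
12.02 tcp [np.float64(542.5), np.float64(-188.3), np.float64(141.4)] [-17.3  -8.7  52.2]
wrist start_button_top []
wrist stop_button_top [([610.5, -188.5, 160.8], 0.95)]
12.17 tcp [np.float64(542.5), np.float64(-188.3), np.float64(141.4)] [-17.6  -9.1  51.8]
side start_button_top []
[-1.53140962  3.11371349 -0.0540538 ] [505.38729065 272.67484897 141.36900263]
```

View pics/f.png

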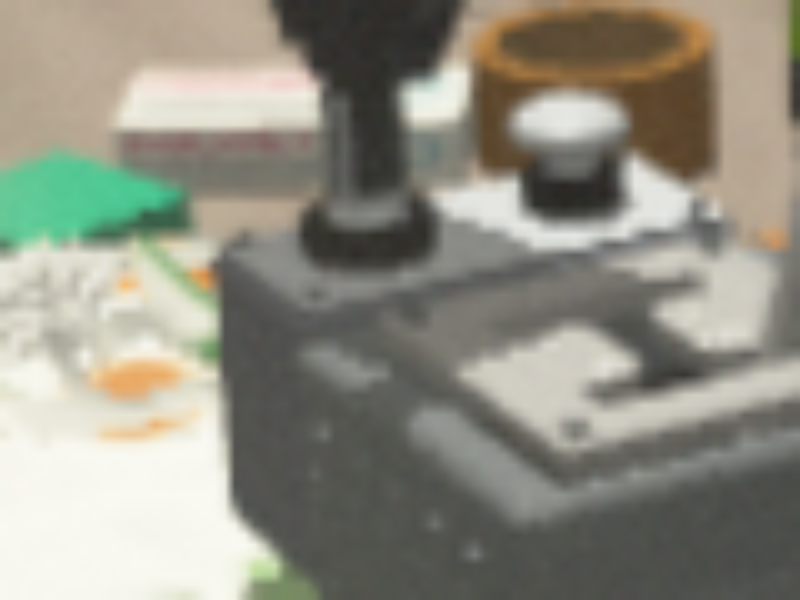

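Fingers are square on the button, hard stop at 52 N. I'll release in small steps to confirm the travel by feel.

Call:
apply_moves(
  plan=[
    [[0,0,-0.005],0],
    [[0,0,-0.005],0],
    [[0,0,-0.005],0],
  ],
)

```text
t: 12.52
position: [505.2, 272.6, 142.0]
ee_rot: [-0.0, 0.997, 0.08, 0.001]
contact_force: [-3.6, -2.1, 19.3]
width: 0.1
finger_force: 9.5
```

Call:
apply_moves(
  plan=[
    [[0,0,-0.003],0],
    [[0,0,-0.003],0],
    [[0,0,-0.003],0],
  ],
)

```text
t: 12.77
position: [505.2, 272.5, 142.9]
ee_rot: [-0.0, 0.997, 0.08, 0.0]
contact_force: [2.0, 0.1, 4.1]
width: 0.0
finger_force: 2.2
```

Call:
apply_moves(
  plan=[
    [[0,0,-0.002],0],
    [[0,0,-0.002],0],
    [[0,0,-0.002],0],
  ],
)

```text
t: 13.02
position: [505.1, 272.5, 144.3]
ee_rot: [-0.0, 0.997, 0.08, 0.0]
contact_force: [2.5, 1.0, 3.8]
width: -0.2
finger_force: 1.8
```

Call:
apply_moves(
  plan=[
    [[0,0,-0.003],0],
    [[0,0,-0.003],0],
    [[0,0,-0.003],0],
  ],
)

```text
t: 13.27
position: [504.7, 272.4, 146.5]
ee_rot: [0.0, 0.997, 0.08, -0.0]
contact_force: [3.0, -0.2, 2.8]
width: -0.1
finger_force: 1.2
```

The spring force fades from 142 to past 146.5 mm, so the press was the full 6 mm. Retreat straight up.

Call:
apply_moves(
  plan=[
    [[0,0,-0.03],0],
    [[0,0,-0.07],0],
    [[0,0,-0.12],0],
    [[0,0,-0.17],0],
    [[0,0,-0.2],0],
  ],
)

```text
t: 13.68
position: [504.8, 272.6, 299.9]
ee_rot: [-0.0, 0.997, 0.08, 0.001]
contact_force: [0.1, -0.2, -0.4]
width: -0.3
finger_force: 0.0
```

Call:
apply_moves(
  plan=[
    [[0,0,0],0],
    [[0,0,0],0],
    [[0,0,0],0],
  ],
)

```text
t: 13.93
position: [504.1, 272.2, 295.1]
ee_rot: [0.0, 0.997, 0.08, -0.001]
contact_force: [-0.3, 0.0, -0.7]
width: 0.1
finger_force: 0.0
```

```bash
python3 -c "
from h import *
look('wrist',['start_button_top','lever_grip'])
look('side',['start_button_top','lever_grip'])
print(job_done())"
```

```text
13.93 tcp [np.float64(541.1), np.float64(-188.0), np.float64(295.1)] [-0.3  0.  -0.7]
wrist start_button_top [([541.3, -184.5, 149.0], 0.81), ([304.5, 333.8, -0.2], 0.15)]
wrist lever_grip [([631.7, -44.4, 213.4], 0.83), ([536.6, -187.3, 149.7], 0.73)]
14.08 tcp [np.float64(541.3), np.float64(-188.0), np.float64(295.0)] [-0.8  0.2  0.3]
side start_button_top [([540.6, -188.8, 150.1], 0.62)]
side lever_grip [([630.1, -45.7, 220.2], 0.51)]
the job is handed in; nothing more can be done
None
```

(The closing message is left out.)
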